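# Slide the pepper mill into its parking bay on the pass

## Task

Clear the pass for plating: with the fingertips, gently push the tall pepper mill low on its wide foot so that it slides upright across the counter into the empty three-sided bay, all the way home against the back wall, and leave it standing there. Touch the mill only on its foot, and do not lift, tip or carry it. Leave the short mill in the other bay and all the other kitchenware where they stand.

Things in the scene. Friction and masses are not known exactly. Their poses are not given: they have to be found in the camera images.
- mill: the tall dark-wood pepper mill, 250 mm tall, about 380 g, loose on the counter. Origin: centre of its underside; z up along the mill. Round wide foot, 64 mm in diameter, its side upright from 0 to 42 mm height, then narrowing to the waist at 48 mm. Pushed at 10 to 30 mm height it slides upright on the plain counter; pushed high up it tips over
- mill_top: the slender upper part of the tall pepper mill, fixed on the foot: everything from 48 mm to 250 mm height, 32 to 46 mm in diameter (narrower than the foot all the way up). Origin: on the mill's axis, 48 mm above its underside
- bay: the EMPTY bay: a low three-sided steel guard fixed on the counter, no floor step. Origin: on the counter, where the centre of the mill belongs; x points INTO the bay. Back wall: inner face at x = 34 mm, 50 mm tall. Side walls: inner faces at y = +-46 mm, 30 mm tall, 5 mm thick, from x = -12 mm (open mouth) to the back wall. With its foot against the back wall the mill is at x = 2 mm
- bay_used: the other, identical bay, taken by the short mill; same axes as the empty bay; fixed
- short_mill: the short dark-wood mill, 140 mm tall, with the same 64 mm round foot as the tall one; it already stands in the other bay; bystander, origin at the centre of its underside
- cup: small white cup, 48 mm across, 40 mm tall, standing between the two bays; bystander, origin under its centre
- oil: green glass bottle, 60 mm across, 200 mm tall; bystander, origin under its centre
- bowl: steel bowl, 90 mm across, 45 mm tall; bystander, origin under its centre
- plate: terracotta plate, 250 mm across, 22 mm tall; bystander, origin under its centre
- spoon: steel spoon lying on the counter; bystander
- jar: glass jar with a steel lid, 68 mm across, 90 mm tall; bystander, origin under its centre

How it is judged (in metres and radians):
On the way:
1. the mill stands upright on the counter within the mouth of the empty bay, slid there by the fingers (x of mill in the frame of bay above -0.04 m and horizontal distance between mill and bay below 0.05 m and angle between mill's own z axis and vertical below 0.1 rad and height (world z) of mill below 0.006 m and contact force between mill and the fingers above 0.05 N), for 0.05 s.
At the end, for the whole second after the job is handed in: The tall mill stands upright (within 3 degrees) and still on the counter inside the empty bay, its foot within 10 mm of the back wall, and every bystander is within 20 mm of where it began (x of mill in the frame of bay between -0.008 and 0.006 m and y of mill in the frame of bay between -0.018 and 0.018 m and angle between mill's own z axis and vertical below 0.05 rad and height (world z) of mill below 0.004 m and linear speed of mill below 0.02 m/s and distance of each of short_mill, cup, oil, bowl, plate, spoon, jar from where it was at the start of the episode below 0.02 m); the robot touches nothing.
It fails at once if the mill is lifted off the counter (underside centre above 10 mm) (height (world z) of mill above 0.01 m).
It fails at once if the mill tips by more than 0.2 rad (angle between mill's own z axis and vertical above 0.2 rad).
It fails at once if the robot touches the mill above its foot (over 1 N) (contact force between mill_top and the fingers above 1 N or contact force between mill_top and the arm above 1 N).
It fails at once if the mill is shoved hard (faster than 0.5 m/s) (linear speed of mill above 0.5 m/s).
It fails at once if a bystander is moved more than 20 mm or tipped over (distance of any of short_mill, cup, oil, bowl, plate, spoon, jar from where it was at the start of the episode above 0.02 m or angle between any of short_mill, cup, oil, bowl, plate, jar's own z axis and vertical above 0.4 rad).
It also fails if it takes over 51 s, if anything falls off the work surface, if the arm or the gripper's body presses on something with over 40 N, if the wrist force passes 120 N, or if a joint passes its speed limit or range.

## Robot

A 6-joint arm with a two-finger parallel gripper is mounted at the origin on the work surface. World frame = base frame: x ahead of the robot, y to its left, z up, the work surface at z = 0. Lengths are in mm, angles in degrees, forces in N, time in s.
With the tool pointing down it reaches from about 350 to 975 mm from the base axis. Payload 17.4 kg.
Tool frame: the origin (TCP) lies midway between the tips of the shut fingers; the grasp point (between the pads) lies 19 mm behind it; z points along the fingers, y is the direction in which the jaws open and shut (so a half turn about z gives the same grasp; the last joint's range is limited). The gripper opens to 85 mm and grips with 20 to 120 N. Pads are 22 mm wide; open, the fingers measure 114 mm over their backs; the gripper's body (76 mm by 85 mm) begins 54 mm behind the grasp point. The pads swing forward as they close: fully open they stand 13 mm farther back than shut.
Start: joints at [61.146, 6.646, 82.598, -0, 90.757, -2.166], TCP at [303.176, 603.089, 231.303] pointing down, gripper open.
Joint ranges: [-162.19, 162.19], [-47.58, 125.68], [4.15, 143.07], [-65.23, 245.23], [0.69, 171.88], [-170.13, 170.13]. Speed limits (degrees/s): [108.29, 108.29, 127.2, 180, 180, 180].

## Interface

Orientations are given as [roll, pitch, yaw] about the fixed x, y, z axes, in that order (R = Rz(yaw) Ry(pitch) Rx(roll)).
In Python, from plant import env gives the robot as it stands.
- The arm moves only by the tool drive_tool, never from a script. Its argument "deltas" is one flat list of numbers, 5 for each row, row after row: the shift along the world's x, y, z in mm, then the turn about the world's z in degrees, then the opening, from -1 (shut) to 1 (fully open). A call has exactly 10 rows; each row is the pose to reach, as a shift and turn from the pose commanded when the call began; what a row does not reach only later rows make up. A row lasts 1/10 s, in which the tool goes at most 50 mm and 8.59 degrees, less where a joint would pass 70% of its speed; a pose out of reach is approached as far as the arm can. A call with a gripper value outside its range is refused whole. The fingers move at their own pace and stop on an object; the grip force is fixed at half the most. Time passes only in rows, so rows that repeat a pose let the fingers close, or fill a call up. It gives the time, the measured TCP pose, the force and the opening at its end, in the units of the state.
- env.get_obs(): the state, without advancing time (a new reading comes with each control period).
- env.camera(name): name is "side" or "top"; returns the picture (384x512x3 uint8, red, green, blue); there is no depth.
- env.camera_model(name): a dict with "mtx" (3x3 intrinsics, pixels), "dist" ([k1, k2, p1, p2, k3] as OpenCV has them; the pictures are not rectified), "rvec" (rotation vector, rad) and "tvec" (3), from world to camera coordinates, as OpenCV has them. Camera axes: x right, y down, z forward; pixel columns grow to the right and rows downward; lengths in mm; the calibration is good to about 2 mm. A picture is of the moment at which its call begins. camera_model takes no time and is no camera call.
- env.hand_in(): hands the job in, once; it reports no verdict.
The state is a dict: "t": time; "qpos": joint angles; "joint_vel": joint speeds; "effort": joint torques, N m; "eef_pos": TCP position; "ee_rot": TCP orientation; "ft_force": force on the tool from outside, world axes, zero at the start; "ft_torque": the same for the moment, N m; "grip_width": opening from 0.0 (shut) to 1.0 (fully open).
Only numpy, scipy, OpenCV 4.12 (cv2) and the standard library are available. Lean on these libraries where they do the work, as an engineer would, in place of code of your own. Each camera call takes 0.05 s, during which the arm holds its last target. There are 200 camera calls.

## Working session

There is one attempt and no reset: what is moved stays moved. The work goes in short steps, Python scripts to look and compute and a tool call to move; the robot and the scene stay as the last step left them, time stands still between calls to the robot, and variables do not carry over. Pictures are saved under pics/ and viewed, about 8 in all and at most 12, crops included, and the job is handed in when it is done.

Besides the shell and the picture viewer there is one more tool, called after ">>>" by a JSON object that holds its "method" and its "body", one argument or row to a line. drive_tool: Moves the arm, as the interface text tells. Its arguments: {"type":"object","properties":{"deltas":{"type":"array"}},"required":["deltas"]}

```bash
mkdir -p pics
cat > h.py <<'E'
from plant import env
import numpy as np, cv2
def cm(n):
    m=env.camera_model(n); return [np.array(m[k],float) for k in("mtx","dist","rvec","tvec")]
def ray(n,u,v,z):
    K,d,r,t=cm(n); R=cv2.Rodrigues(r)[0]; t=t.ravel()
    p=cv2.undistortPoints(np.array([[[u,v]]],float),K,d)[0,0]
    D=R.T@np.array([p[0],p[1],1]); C=-R.T@t
    return C+D*(z-C[2])/D[2]
def proj(n,P):
    K,d,r,t=cm(n); return cv2.projectPoints(np.array(P,float).reshape(-1,1,3),r,t,K,d)[0].reshape(-1,2)
def snap(n,f):
    im=env.camera(n); cv2.imwrite(f,im[:,:,::-1]); return im
E
python3 - <<'E'
from h import *
for n in("top","side"):
    snap(n,f"pics/{n}0.png"); K,d,r,t=cm(n); print(n,-cv2.Rodrigues(r)[0].T@t.ravel())
a=cv2.imread("pics/top0.png");cv2.imwrite("pics/top0b.png",cv2.resize(a,(800,600)))
a=cv2.imread("pics/side0.png");cv2.imwrite("pics/side0b.png",cv2.resize(a,(800,600)))
print(env.get_obs())
E
```

```text
top [529.330665    81.94903965 968.98319229]
side [-110.61059549 -790.26294887  701.60180818]
{'t': 0.1, 'qpos': array([ 6.11463950e+01,  6.67130675e+00,  8.26330221e+01, -1.32945368e-03,
        9.07548063e+01, -2.16470258e+00]), 'joint_vel': array([-0.0948006 , -0.02682142, -0.12783272,  0.01847277, -0.06262961,
       -0.05972289]), 'effort': array([ 2.16121698e-03, -7.33662629e+01, -6.33791184e+01,  1.21317503e-04,
        5.23939452e-03, -1.56874995e-05]), 'eef_pos': array([303.09415595, 602.93425349, 230.62484815]), 'ee_rot': array([-1.79940857e+02, -9.05256873e-04,  1.53311080e+02]), 'ft_force': array([-0.00503879,  1.32225018,  0.36423357]), 'ft_torque': array([0.06334788, 0.02996008, 0.02130445]), 'grip_width': 0.9983798090296832}
```

View pics/top0b.png

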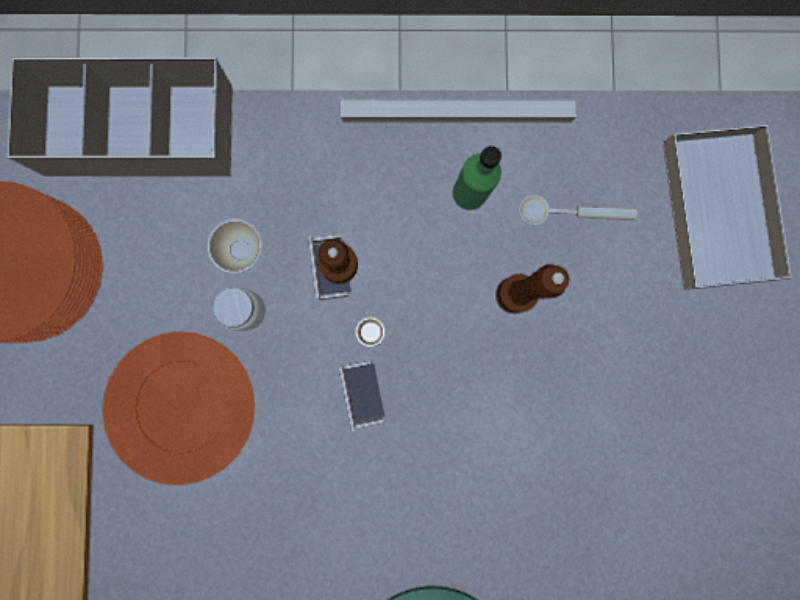

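View pics/side0b.png

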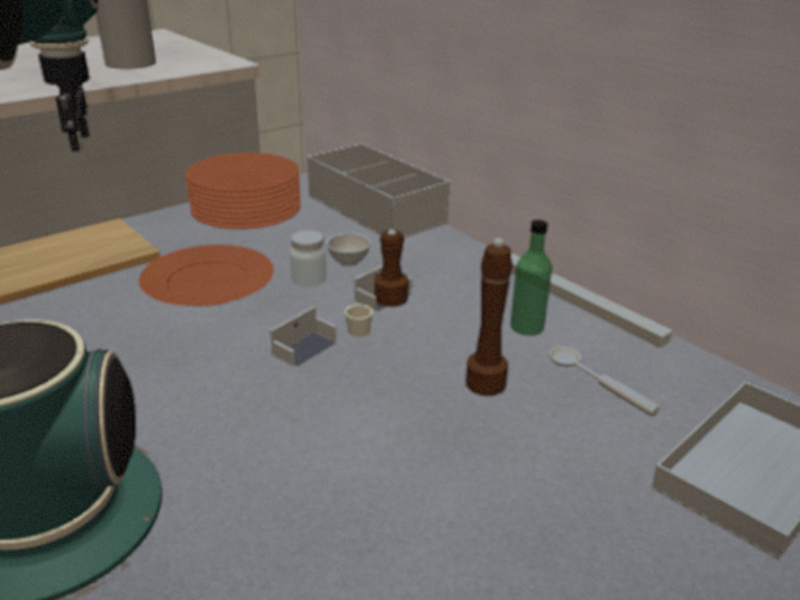

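The top view shows the tall mill's foot at about (517,295) in the 800-px picture. The empty bay is at (362,395), with its mouth to the right, and the cup is at (370,332). The short mill stands in the other bay at (335,262). The side view agrees. I'll zoom in to measure.

Run:
```python
from h import *
a=cv2.imread("pics/top0.png")
c1=cv2.resize(a[222:282,205:265],(400,400),interpolation=cv2.INTER_CUBIC)
c2=cv2.resize(a[160:220,310:370],(400,400),interpolation=cv2.INTER_CUBIC)
cv2.imwrite("pics/crop.png",np.hstack([c1,c2]))
b=a.astype(int); m=((b[:,:,2]-b[:,:,0]>20)&(b[:,:,2]<150)).astype(np.uint8)
n,l,s,c=cv2.connectedComponentsWithStats(m)
for i in range(1,n):
    if s[i,4]>80: print(s[i],c[i])
```

```text
[   0  116   66  103 5387] [ 27.58956748 169.27696306]
[204 152  25  29 506] [215.41897233 166.91501976]
[318 170  46  30 826] [338.98062954 184.37409201]
[  65  212   98   99 7505] [113.76628914 260.92285143]
[  0 272  60 112 459] [ 51.8453159  322.77124183]
[ 43 296  10  44 162] [ 48.00617284 316.67283951]
[ 16 340  12  44 183] [ 21.69945355 368.20218579]
[  6 350  10  34 157] [ 10.22292994 370.41401274]
```

View pics/crop.png

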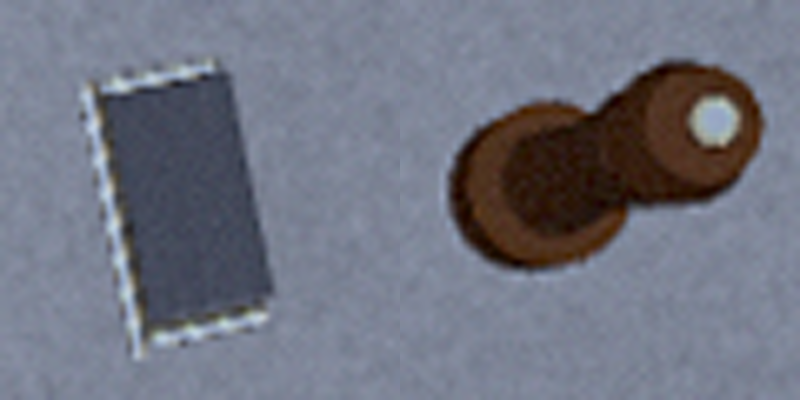

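Run:
```python
from h import *
P=lambda x,y,z,o=(205,222):ray("top",x/6.667-.5+o[0],y/6.667-.5+o[1],z)
a=P(215,67,30);b=P(268,318,30);c=P(90,87,50);d=P(138,353,50)
print("mouth",a,b,np.linalg.norm(a-b),"back",c,d,np.linalg.norm(c-d))
mm=(a+b)/2; bm=(c+d)/2; y=(a-b)/np.linalg.norm(a-b)
x1=np.array([-y[1],y[0]])
y2=(c-d)[:2]/np.linalg.norm((c-d)[:2]); x2=np.array([-y2[1],y2[0]]);v=bm-mm
for q in(x1,x2,v[:2]/np.linalg.norm(v[:2])):print(q,np.degrees(np.arctan2(q[1],q[0])))
print(np.linalg.norm(v[:2]),"bay?",mm[:2]+12*x1,bm[:2]-36*x1)
o=(310,160)
print("mill",P(148,184,42,o), P(465-400,184,42,o),P(630-400,184,42,o),"top",P(315,121,250,o))
print("cup",ray("top",370*.64,332*.64,40))
# side view: foot base
for u,v in((487,375),):print("side foot mid z21",ray("side",u*.64,v*.64,21))
```

```text
mouth [502.12940772  99.51105899  30.        ] [407.32256519  79.52659603  30.        ] 96.89022732403926 back [495.42879092 145.80882632  50.        ] [397.30031341 127.78841718  50.        ] 99.76940033597165
[-0.20625881  0.97849747] 101.90319850153904
[-0.1806206   0.98355284] 100.40591019049327
[-0.17414771  0.98471954] 100.02906373227604
48.013461931874545 bay? [452.25088074 101.26079718] [453.78986931 101.57271274]
mill [ 614.09933071 -142.10666768   42.        ] [ 614.17137957 -110.40136171   42.        ] [ 614.02826355 -173.45383445   42.        ] top [ 613.71698056 -141.83577959  250.        ]
cup [550.40652444  99.13923073  40.        ]
side foot mid z21 [ 609.34884694 -148.07103596   21.        ]
```

>>> {"method": "drive_tool", "body": {
  "deltas": [10, -20, 30, 4, 1, 30, -60, 60, 9, 1, 50, -100, 90, 14, 1, 70, -140, 110, 19, 1, 90, -180, 110, 24, 1, 110, -220, 110, 29, 1, 130, -260, 110, 34, 1, 150, -310, 110, 39, 1, 170, -350, 110, 44, 1, 190, -390, 110, 48, 1]
}}

```text
t: 1.1
eef_pos: [493.5, 211.0, 341.2]
ee_rot: [-180.0, 0.0, -158.5]
ft_force: [1.9, 0.9, 0.7]
grip_width: 1.0
```

>>> {"method": "drive_tool", "body": {
  "deltas": [20, -40, 0, 3, 1, 40, -85, 0, 6, 1, 60, -130, 0, 9, 1, 85, -175, 0, 12, 1, 105, -220, 0, 15, 1, 125, -265, 0, 18, 1, 150, -310, 0, 20, 1, 170, -355, 0, 22, 1, 190, -400, 0, 24, 1, 214, -445, 0, 24.7, 1]
}}

```text
t: 2.1
eef_pos: [707.0, -233.2, 341.0]
ee_rot: [180.0, -0.0, -133.9]
ft_force: [0.7, 0.8, -0.1]
grip_width: 0.997
```

Run:
```python
from h import *
for u,v in((520,210),(545,212),(578,205),(578,219),(637,219),(637,207)):print(ray("top",u*.64,v*.64,5)[:2].round())
```

```text
[ 759. -157.]
[ 755. -200.]
[ 767. -257.]
[ 743. -256.]
[ 743. -357.]
[ 764. -358.]
```

>>> {"method": "drive_tool", "body": {
  "deltas": [-10, 3, 0, -3, 1, -27, 10, 0, -7, 1, -27, 10, -40, -7, 1, -27, 10, -85, -7, 1, -27, 10, -130, -7, 1, -27, 10, -170, -7, 1, -27, 10, -210, -7, 1, -27, 10, -250, -7, 1, -27, 10, -280, -7, 1, -27, 10, -280, -7, 1]
}}

```text
t: 3.1
eef_pos: [677.4, -220.2, 55.9]
ee_rot: [179.6, -0.2, -141.0]
ft_force: [-0.4, -1.1, -0.0]
grip_width: 1.0
```

Run:
```python
from h import *
o=env.get_obs();print(o["eef_pos"],o["ee_rot"],o["ft_force"])
snap("side","pics/s1.png");snap("top","pics/t1.png")
s=cv2.imread("pics/s1.png")
u=proj("side",o["eef_pos"])[0];print(u)
x,y=int(u[0]),int(u[1]); x0=max(0,x-80);y0=max(0,y-100)
print(x0,y0)
c1=cv2.resize(s[y0:y0+140,x0:x0+140],(400,400),interpolation=cv2.INTER_CUBIC)
t=cv2.imread("pics/t1.png");v=proj("top",o["eef_pos"])[0];x,y=int(v[0]),int(v[1]);print(v,x-80,y-70)
c2=cv2.resize(t[y-70:y+70,x-80:x+60],(400,400),interpolation=cv2.INTER_CUBIC)
cv2.imwrite("pics/c1.png",np.hstack([c1,c2]))
```

```text
[ 677.43111436 -220.19120081   55.93231883] [ 179.62696051   -0.22462417 -140.98451366] [-0.35239089 -1.12012338 -0.04823557]
[355.68667775 231.62359499]
275 131
[363.44634983 161.47703125] 283 91
```

View pics/c1.png

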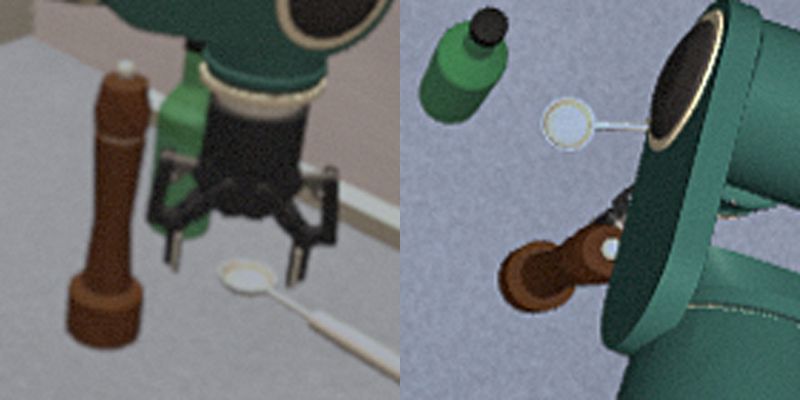

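The gripper's knuckles stick out beyond the fingertip backs, so before I push with a finger back I need to check that they clear the mill's waist. In the crop, the near tip is at (173,260) and the knuckle's outer edge is at (149,190).

Run:
```python
from h import *
s=cv2.imread("pics/s1.png")
cv2.imwrite("pics/c2.png",cv2.resize(s[176:236,322:402],(800,600),interpolation=cv2.INTER_CUBIC))
T=np.array([677.4,-220.2,55.9]);j=np.array([np.cos(np.radians(129)),np.sin(np.radians(129)),0])
# grid of tool-plane points -> crop pixels
for w in (57,67,77,-57,-67,-77):
    print(w,[(proj("side",T+w*j+[0,0,h])[0]+.5-[322,176]).__mul__(10).round().astype(int).tolist() for h in (13,40,60,80,100)])
```

```text
57 [[100, 483], [111, 386], [120, 312], [128, 238], [137, 161]]
67 [[57, 478], [68, 381], [76, 307], [84, 232], [92, 156]]
77 [[14, 472], [24, 375], [32, 302], [40, 227], [48, 151]]
-57 [[602, 547], [620, 449], [633, 374], [647, 298], [661, 221]]
-67 [[648, 553], [666, 455], [679, 380], [693, 304], [708, 226]]
-77 [[693, 559], [711, 460], [726, 385], [740, 309], [755, 232]]
```

View pics/c2.png

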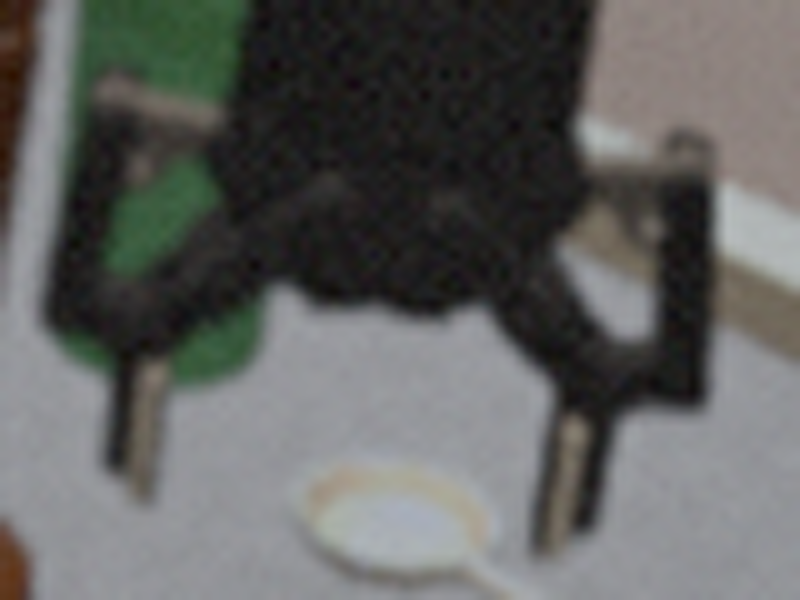

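Run:
```python
from h import *
T=np.array([677.4,-220.2,55.9]);j=np.array([np.cos(np.radians(129)),np.sin(np.radians(129)),0])
def inv(x,y):  # c1 left crop px -> (w,h) in jaw plane
    u,v=x/2.857-.5+275,y/2.857-.5+131
    a=ray("side",u,v,0);b=ray("side",u,v,400);n=np.cross(j,[0,0,1]);s=((T-a)@n)/((b-a)@n);p=a+s*(b-a)-T
    return p@j,p[2]
for q in((200,70),(205,110),(325,95),(325,75),(300,135),(205,160),(305,160),(115,5),(205,50),(328,45)):print(q,np.round(inv(*q)))
def invm(x,y):
    global T
    t=T;T=np.array([614,-142,0.]);r=inv(x,y);T=t;return r
for l,r,y in((104,140,200),(96,150,130),(95,150,100),(100,136,220),(97,135,245),(93,132,262)):print(y,np.round(invm(l,y),1),np.round(invm(r,y),1))
```

```text
(200, 70) [ 47. 192.]
(205, 110) [ 39. 159.]
(325, 95) [-46. 182.]
(325, 75) [-44. 198.]
(300, 135) [-33. 147.]
(205, 160) [ 34. 116.]
(305, 160) [-40. 126.]
(115, 5) [114. 238.]
(205, 50) [ 45. 209.]
(328, 45) [-42. 222.]
200 [  8.7 125.3] [-19.8 129.3]
130 [ 19.7 187.9] [-21.9 193.1]
100 [ 22.3 213.9] [-19.5 218.9]
220 [ 10.5 106.1] [-18.3 110.3]
245 [11.1 81.9] [-19.5  86.4]
262 [13.2 64.8] [-18.5  69.7]
```

```bash
python3 -c "
import cv2,numpy as np
s=cv2.imread('pics/s1.png')[40:280,180:500];t=cv2.imread('pics/t1.png')[80:320,240:512]
cv2.imwrite('pics/c3.png',np.hstack([cv2.resize(s,(440,330)),cv2.resize(t,(360,330))]))"
```

```text
(no output)
```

View pics/c3.png

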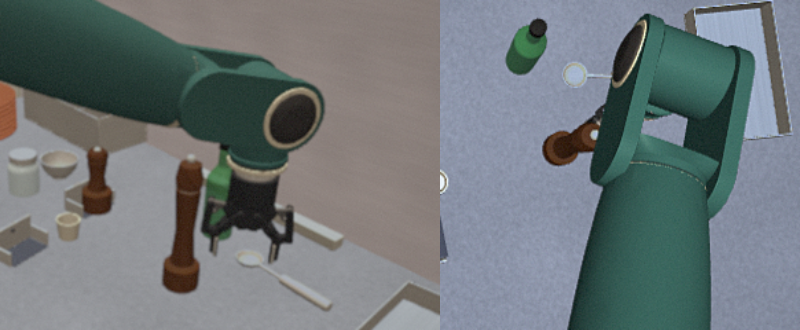

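Run:
```python
from h import *
T=np.array([677.4,-220.2,55.9]); r=T[:2]/np.linalg.norm(T[:2]); p=np.array([r[1],-r[0]]) # p toward -y side
def inv(u,v,off):
    P0=np.r_[T[:2]+off*p,0]; n=np.r_[p,0]
    a=ray("side",u,v,0);b=ray("side",u,v,600);s=((P0-a)@n)/((b-a)@n);q=a+s*(b-a)-T
    return np.round([q[:2]@r,q[2]])
f=.727
for x,y in((292,118),(292,152),(322,110),(225,150),(250,160),(185,105)):
    print((x,y),[inv(180+x*f,40+y*f,o).tolist() for o in(60,75,90)])
```

```text
(292, 118) [[4.0, 287.0], [-8.0, 294.0], [-20.0, 301.0]]
(292, 152) [[15.0, 232.0], [3.0, 241.0], [-10.0, 249.0]]
(322, 110) [[54.0, 292.0], [41.0, 299.0], [28.0, 307.0]]
(225, 150) [[-99.0, 253.0], [-109.0, 261.0], [-118.0, 269.0]]
(250, 160) [[-55.0, 231.0], [-66.0, 239.0], [-77.0, 248.0]]
(185, 105) [[-168.0, 328.0], [-176.0, 335.0], [-184.0, 341.0]]
```

The side view shows a fork wrist and a knuckle about 17 mm proud of the finger back, while the foot stands only about 16 mm proud of the mill's waist. So I'll push with the corner of the open near fingertip, with the jaw turned about 52° off the push direction. That keeps the knuckle, body and fork clear of the mill's upper part, and I'll steer from camera feedback.

>>> {"method": "drive_tool", "body": {
  "deltas": [-2, -10, 0, -8, 1, -5, -15, 0, -16, 1, -10, -17, 0, -24, 1, -20, -17, 0, -32, 1, -30, -16, 0, -40, 1, -38, -15, 0, -48, 1, -45, -14, 0, -56, 1, -45, -14, -15, -56, 1, -45, -14, -32, -56, 1, -45, -14, -44, -56, 1]
}}

```text
t: 4.2
eef_pos: [634.6, -234.9, 15.6]
ee_rot: [180.0, -0.0, 163.2]
ft_force: [-0.1, 0.2, 0.4]
grip_width: 0.996
```

```bash
cat > p.py <<'E'
from h import *
import sys
B=np.array([453.,101.5]);BY=101.
u=lambda a:np.array([np.cos(np.radians(a)),np.sin(np.radians(a))])
ang=lambda v:np.degrees(np.arctan2(v[1],v[0]))
def comps(n,im):
    b=im.astype(int); m=((b[:,:,0]-b[:,:,2]>20)&(b[:,:,0]<150)&(b[:,:,1]<b[:,:,0]*.75)).astype(np.uint8)
    k,l,s,c=cv2.connectedComponentsWithStats(m); return l,s
def mill_side(im,guess):
    # foot: columns extent and bottom of the component near the guess
    l,s=comps("side",im); g=proj("side",[*guess,20])[0].astype(int); i=l[g[1],g[0]]
    if i==0: return None
    ys,xs=np.nonzero(l==i); bot=ys.max()+.5
    f=ys>bot-14; cu=(xs[f].min()+xs[f].max())/2
    p=ray("side",cu,bot,0)[:2]; C=np.array([-110.6,-790.3]); d=(p-C)/np.linalg.norm(p-C)
    return p+32*d
def corner():
    o=env.get_obs(); T=o["eef_pos"]; J=o["ee_rot"][2]-90
    return T,J,T[:2]+56.5*u(J)+11*u(J+90)
def bayf(M): d=M-B; return np.array([d@u(BY),d@u(BY+90)])
E
python3 - <<'E'
from p import *
for f in("side0","s1"):
    im=cv2.imread(f"pics/{f}.png")[:,:,::-1]; print(f,mill_side(im,(614,-142)))
im=snap("side","pics/s2.png"); print(mill_side(im,(614,-142)))
T,J,c=corner(); print(T,J,c,env.get_obs()["t"]); M=np.array([614,-142]); print(np.linalg.norm(M-c),ang(M-c),bayf(M))
a=im[:,:,::-1][100:290,200:450]
cv2.imwrite("pics/c4.png",cv2.resize(a,(780,593),interpolation=cv2.INTER_CUBIC))
E
```

```text
side0 [ 617.96709299 -141.91232334]
s1 [ 617.96709299 -141.91232334]
[ 617.96709299 -141.91232334]
[ 633.68652785 -234.51486899   13.23066217] 73.16960955833116 [ 639.51668474 -177.25005195] 4.25
43.516288470874315 125.89989615458836 [-269.74646743 -111.57998616]
```

View pics/c4.png

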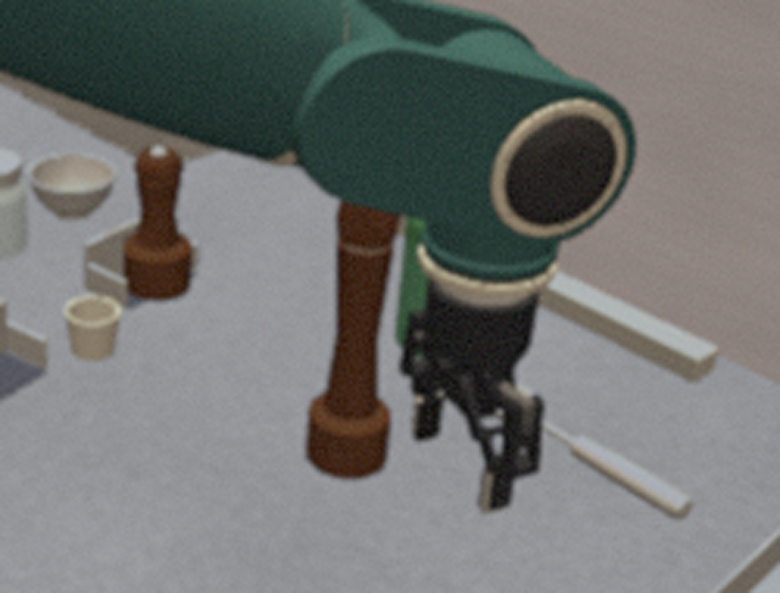

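```bash
cat >> p.py <<'E'
def plan(M,T,J,step=4.,K=1.5,xend=2.,th=56,n=10,gap=1.0):
    M=np.array(M,float);T0=T[:2].copy();J0=J;C=T0+56.5*u(J)+11*u(J+90);out=[];dJ=0
    for i in range(n):
        x,y=bayf(M); aim=np.array([max(-60,x+50),0]) 
        cd=BY+ang(aim-[x,y]); c=ang(M-C); p=c+np.clip(K*(c-cd),-40,40)
        d=np.linalg.norm(M-C)
        if d>32+gap: p=c; s=min(8,d-32)
        else: s=min(step,max(0,xend-x))
        C=C+s*u(p); d=np.linalg.norm(M-C)
        if d<32: M=C+32*(M-C)/d
        dJ=dJ+np.clip(ang(M-C)-th-(J0+dJ),-2.5,2.5)
        t=C-56.5*u(J0+dJ)-11*u(J0+dJ+90)-T0
        out+=[*t,13-T[2],dJ,1]
    off=M-(T0+t);tan=ang(T0+t)+90
    print("pred bay",bayf(M).round(),"c",round(ang(M-C)),"cd",round(cd),"lat",round(off@u(tan)),"dist",round(np.linalg.norm(off)))
    print([round(float(v)*2)/2 for v in out])
E
python3 - <<'E'
from p import *
T,J,c=corner(); plan([614,-142],T,J)
E
```

```text
pred bay [-241.  -97.] c 129 cd 129 lat 74 dist 83
[-7.0, 7.0, 0.0, -2.5, 1.0, -10.0, 10.0, 0.0, -3.5, 1.0, -11.5, 13.0, 0.0, -2.5, 1.0, -13.0, 16.5, 0.0, -2.0, 1.0, -15.0, 19.5, 0.0, -1.5, 1.0, -17.0, 23.0, 0.0, -1.5, 1.0, -19.0, 26.0, 0.0, -1.0, 1.0, -21.0, 29.0, 0.0, -1.0, 1.0, -23.5, 32.5, 0.0, -0.5, 1.0, -25.5, 35.5, 0.0, -0.5, 1.0]
```

>>> {"method": "drive_tool", "body": {
  "deltas": [-7, 7, 0, -2.5, 1, -10, 10, 0, -3.5, 1, -11.5, 13, 0, -2.5, 1, -13, 16.5, 0, -2, 1, -15, 19.5, 0, -1.5, 1, -17, 23, 0, -1.5, 1, -19, 26, 0, -1, 1, -21, 29, 0, -1, 1, -23.5, 32.5, 0, -0.5, 1, -25.5, 35.5, 0, -0.5, 1]
}}

```text
t: 5.25
eef_pos: [609.0, -199.2, 17.3]
ee_rot: [-180.0, -0.0, 162.5]
ft_force: [1.0, -2.2, -0.7]
grip_width: 1.0
```

```bash
cat > step.py <<'E'
from p import *
T,J,c=corner(); o=env.get_obs(); g=c+32*u(J+56)
g=np.array([float(v) for v in sys.argv[1:3]]) if len(sys.argv)>2 else g
im=snap("side",f"pics/z{int(o['t']*100)}.png"); it=snap("top",f"pics/zt{int(o['t']*100)}.png")
M=mill_side(im,g)
print("t",o["t"],"F",o["ft_force"].round(1),"T",T.round(1),"J",round(J,1),"side",M)
if M is None: sys.exit()
M=M-[4,0]; c2=ang(M-c)
print("M",M.round(1),"bay",bayf(M).round(1),"corner dist",round(np.linalg.norm(M-c),1),"c",round(c2),"theta",round(c2-J))
M=c+(M-c)*max(1,32/np.linalg.norm(M-c)); plan(M,T,J,gap=3)
E
python3 step.py
```

```text
t 5.25 F [ 1.  -2.2 -0.7] T [ 609.  -199.2   17.3] J 72.5 side [ 601.2155959  -118.80301423]
M [ 597.2 -118.8] bay [-243.8  -99.5] corner dist 29.5 c 128 theta 56
pred bay [-206.  -80.] c 129 cd 130 lat 75 dist 83
[-2.5, 3.0, -4.5, 0.0, 1.0, -4.5, 6.5, -4.5, 0.0, 1.0, -7.0, 9.5, -4.5, 0.5, 1.0, -9.0, 12.5, -4.5, 0.5, 1.0, -11.5, 16.0, -4.5, 0.5, 1.0, -14.0, 19.0, -4.5, 0.5, 1.0, -16.5, 22.0, -4.5, 0.5, 1.0, -19.0, 25.0, -4.5, 1.0, 1.0, -21.5, 28.5, -4.5, 1.0, 1.0, -24.0, 31.5, -4.5, 1.0, 1.0]
```

>>> {"method": "drive_tool", "body": {
  "deltas": [-2.5, 3, -2, 0, 1, -4.5, 6.5, -4, 0, 1, -7, 9.5, -4, 0.5, 1, -9, 12.5, -4, 0.5, 1, -11.5, 16, -4, 0.5, 1, -14, 19, -4, 0.5, 1, -16.5, 22, -4, 0.5, 1, -19, 25, -4, 1, 1, -21.5, 28.5, -4, 1, 1, -24, 31.5, -4, 1, 1]
}}

```text
t: 6.35
eef_pos: [584.9, -167.7, 13.3]
ee_rot: [180.0, -0.0, 163.5]
ft_force: [1.1, -1.7, 0.2]
grip_width: 0.999
```

```bash
python3 step.py
python3 - <<'E'
from p import *
for i in range(3): print(env.get_obs()["eef_pos"])
E
```

```text
t 6.35 F [ 1.1 -1.7  0.2] T [ 584.9 -167.7   13.3] J 73.5 side [573.50902906 -87.02644311]
M [569.5 -87. ] bay [-207.3  -78.4] corner dist 31.4 c 132 theta 58
pred bay [-172.  -59.] c 129 cd 129 lat 76 dist 83
[-1.0, 2.5, -0.5, 1.5, 1.0, -4.5, 5.5, -0.5, 1.0, 1.0, -7.5, 8.5, -0.5, 1.0, 1.0, -10.5, 11.5, -0.5, 0.5, 1.0, -13.5, 14.5, -0.5, 0.5, 1.0, -16.5, 17.5, -0.5, 0.0, 1.0, -19.0, 20.5, -0.5, 0.0, 1.0, -22.0, 23.5, -0.5, 0.0, 1.0, -24.5, 26.5, -0.5, -0.5, 1.0, -27.0, 29.5, -0.5, -0.5, 1.0]
[ 584.83143135 -167.5498766    13.22307403]
[ 584.83143135 -167.5498766    13.22307403]
[ 584.83143135 -167.5498766    13.22307403]
```

>>> {"method": "drive_tool", "body": {
  "deltas": [-1, 2.5, 0, 1.5, 1, -4.5, 5.5, 0, 1, 1, -7.5, 8.5, 0, 1, 1, -10.5, 11.5, 0, 0.5, 1, -13.5, 14.5, 0, 0.5, 1, -16.5, 17.5, 0, 0, 1, -19, 20.5, 0, 0, 1, -22, 23.5, 0, 0, 1, -24.5, 26.5, 0, -0.5, 1, -27, 29.5, 0, -0.5, 1]
}}

```text
t: 7.45
eef_pos: [558.0, -138.3, 13.3]
ee_rot: [-180.0, -0.0, 163.0]
ft_force: [1.7, -1.4, -0.6]
grip_width: 1.001
```

```bash
python3 step.py
```

```text
t 7.45 F [ 1.7 -1.4 -0.6] T [ 558.  -138.3   13.3] J 73.0 side [544.82633864 -59.52404156]
M [540.8 -59.5] bay [-174.8  -55.5] corner dist 31.6 c 137 theta 64
pred bay [-140.  -36.] c 127 cd 125 lat 79 dist 83
[-1.0, 1.5, -0.5, 2.5, 1.0, -2.5, 3.5, -0.5, 4.0, 1.0, -7.5, 6.0, -0.5, 2.5, 1.0, -11.5, 9.0, -0.5, 1.5, 1.0, -15.5, 11.5, -0.5, 0.5, 1.0, -19.0, 14.5, -0.5, 0.0, 1.0, -22.5, 17.5, -0.5, -1.0, 1.0, -26.0, 20.5, -0.5, -1.5, 1.0, -29.0, 23.5, -0.5, -2.0, 1.0, -32.0, 26.5, -0.5, -2.0, 1.0]
```

>>> {"method": "drive_tool", "body": {
  "deltas": [-1, 1.5, 0, 2.5, 1, -2.5, 3.5, 0, 4, 1, -7.5, 6, 0, 2.5, 1, -11.5, 9, 0, 1.5, 1, -15.5, 11.5, 0, 0.5, 1, -19, 14.5, 0, 0, 1, -22.5, 17.5, 0, -1, 1, -26, 20.5, 0, -1.5, 1, -29, 23.5, 0, -2, 1, -32, 26.5, 0, -2, 1]
}}

```text
t: 8.55
eef_pos: [526.0, -111.8, 13.3]
ee_rot: [-180.0, 0.0, 161.0]
ft_force: [0.8, -1.9, -0.3]
grip_width: 0.996
```

```bash
python3 step.py
```

```text
t 8.55 F [ 0.8 -1.9 -0.3] T [ 526.  -111.8   13.3] J 71.0 side [518.53048531 -28.76924063]
M [514.5 -28.8] bay [-139.6  -35.5] corner dist 32.5 c 127 theta 56
pred bay [-104.  -19.] c 125 cd 124 lat 81 dist 83
[-3.0, 3.0, -0.5, -0.5, 1.0, -6.0, 6.5, -0.5, -1.0, 1.0, -8.5, 9.5, -0.5, -1.0, 1.0, -11.0, 13.0, -0.5, -1.5, 1.0, -14.0, 16.0, -0.5, -1.5, 1.0, -16.5, 19.0, -0.5, -1.5, 1.0, -19.0, 22.5, -0.5, -2.0, 1.0, -21.5, 25.5, -0.5, -2.0, 1.0, -23.5, 29.0, -0.5, -2.0, 1.0, -26.5, 32.0, -0.5, -2.5, 1.0]
```

>>> {"method": "drive_tool", "body": {
  "deltas": [-3, 3, 0, -0.5, 1, -6, 6.5, 0, -1, 1, -8.5, 9.5, 0, -1, 1, -11, 13, 0, -1.5, 1, -14, 16, 0, -1.5, 1, -16.5, 19, 0, -1.5, 1, -19, 22.5, 0, -2, 1, -21.5, 25.5, 0, -2, 1, -23.5, 29, 0, -2, 1, -26.5, 32, 0, -2.5, 1]
}}

```text
t: 9.65
eef_pos: [499.6, -79.7, 13.3]
ee_rot: [180.0, -0.0, 158.5]
ft_force: [1.6, -2.6, 0.5]
grip_width: 1.001
```

```bash
python3 step.py
```

```text
t 9.65 F [ 1.6 -2.6  0.5] T [499.6 -79.7  13.3] J 68.5 side [491.95051799   2.27732476]
M [488.    2.3] bay [-104.1  -15.4] corner dist 33.7 c 131 theta 62
pred bay [-69.  -4.] c 112 cd 107 lat 83 dist 83
[-1.0, 1.5, -0.5, 2.5, 1.0, -5.0, 4.0, -0.5, 1.5, 1.0, -10.5, 7.0, -0.5, -0.5, 1.0, -15.5, 10.0, -0.5, -3.0, 1.0, -20.5, 13.0, -0.5, -5.0, 1.0, -25.0, 16.5, -0.5, -6.5, 1.0, -29.5, 20.0, -0.5, -8.5, 1.0, -33.0, 24.0, -0.5, -10.0, 1.0, -37.0, 28.0, -0.5, -11.5, 1.0, -40.5, 31.5, -0.5, -13.0, 1.0]
```

>>> {"method": "drive_tool", "body": {
  "deltas": [-1, 1.5, 0, 2.5, 1, -5, 4, 0, 1.5, 1, -10.5, 7, 0, -0.5, 1, -15.5, 10, 0, -3, 1, -20.5, 13, 0, -5, 1, -25, 16.5, 0, -6.5, 1, -29.5, 20, 0, -8.5, 1, -33, 24, 0, -10, 1, -37, 28, 0, -11.5, 1, -40.5, 31.5, 0, -13, 1]
}}

```text
t: 10.75
eef_pos: [458.8, -48.4, 13.3]
ee_rot: [-180.0, 0.0, 145.3]
ft_force: [0.9, -1.8, 0.8]
grip_width: 1.0
```

```bash
python3 step.py; f=$(ls -t pics/zt*|head -1); s=$(ls -t pics/z[0-9]*|head -1); python3 -c "
import cv2,numpy as np
t=cv2.imread('$f')[180:310,180:310];s=cv2.imread('$s')[120:250,150:280]
cv2.imwrite('pics/c5.png',np.hstack([cv2.resize(x,(400,400),interpolation=2) for x in (t,s)]))"
```

```text
t 10.75 F [ 0.9 -1.8  0.8] T [458.8 -48.4  13.3] J 55.3 side [467.08489494  32.06364706]
M [463.1  32.1] bay [-70.1   3.3] corner dist 33.5 c 124 theta 69
pred bay [-35.   5.] c 98 cd 94 lat 78 dist 83
[-1.5, 0.0, -0.5, 2.5, 1.0, -4.0, 1.5, -0.5, 3.5, 1.0, -9.5, 5.0, -0.5, 1.0, 1.0, -15.0, 8.5, -0.5, -1.5, 1.0, -19.5, 13.0, -0.5, -4.0, 1.0, -23.5, 17.5, -0.5, -6.5, 1.0, -27.5, 22.5, -0.5, -9.0, 1.0, -31.0, 27.5, -0.5, -11.5, 1.0, -33.5, 32.5, -0.5, -13.0, 1.0, -35.0, 36.5, -0.5, -14.0, 1.0]
```

View pics/c5.png

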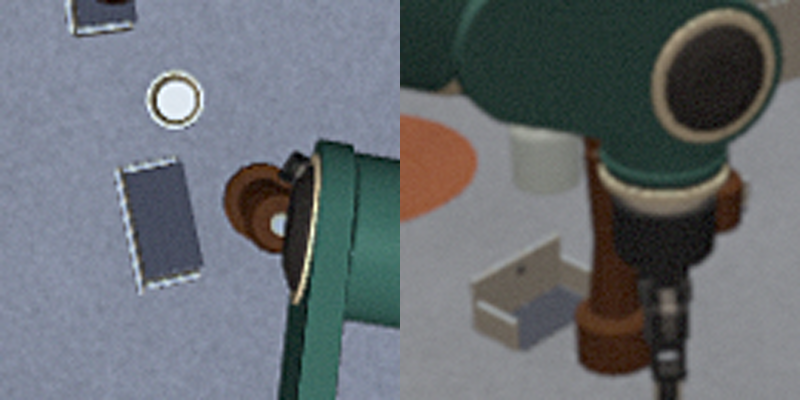

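Run:
```python
from p import *
k=130/400
for q in((262,203),(265,203),(268,203)): 
    M=ray("top",q[0]*k-.5+180,q[1]*k-.5+180,42)[:2]; T,J,c=corner(); print(q,M,bayf(M),np.linalg.norm(M-c),ang(M-c)-J)
E=0
im=cv2.imread(sorted(__import__('glob').glob('pics/zt10*'))[-1])[:,:,::-1]
l,s=comps("top",im); i=l[int(203*k)+180,int(240*k)+180]; print(s[i])
f=(l==i)
# light rim left/top/bottom extremes of base at z=0 (left) 
ys,xs=np.nonzero(f); print(xs.min(),ys.min(),ys[xs==xs.min()])
a=im[:,:,::-1][225:265,248:288]; cv2.imwrite("pics/c6.png",cv2.resize(a,(600,600),interpolation=2))
```

```text
(262, 203) [467.47614679  29.35488053] [-73.58178945  -0.44424144] 28.6306559403708 64.56218683576496
(265, 203) [467.46711233  26.90812535] [-7.59818670e+01  3.14899339e-02] 26.543971364818788 67.2179022149887
(268, 203) [467.45807006  24.46125381] [-78.38205726   0.50725117] 24.523852620793033 70.31891349730904
[253 233  22  29 409]
253 233 [243 244 245 246 247 248]
```

View pics/c6.png

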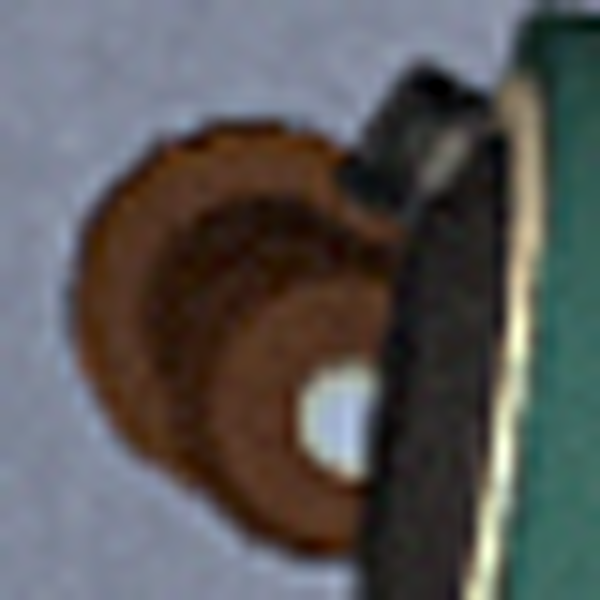

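```bash
cat > st.py <<'E'
from p import *
M=np.array([float(v) for v in sys.argv[1:3]]); T,J,c=corner()
print("M",M.round(1),bayf(M).round(1),"d",round(np.linalg.norm(M-c),1),"theta",round(ang(M-c)-J,1),"c",round(ang(M-c)))
plan(c+(M-c)*32/np.linalg.norm(M-c),T,J,gap=3,th=54,K=float(sys.argv[3]))
E
python3 - <<'E'
from p import *
M=ray("top",265.17,245.17,42)[:2];print(M)
import os; os.system(f"python3 st.py {M[0]} {M[1]} 1.5")
E
```

```text
M [468.2  28. ] [-75.   -0.9] d 27.1 theta 64.6 c 120
pred bay [-33.   4.] c 99 cd 97 lat 80 dist 84
[-1.0, 1.0, -0.5, 2.5, 1.0, -3.5, 3.5, -0.5, 3.0, 1.0, -8.5, 7.0, -0.5, 0.5, 1.0, -13.5, 11.5, -0.5, -2.0, 1.0, -18.0, 16.0, -0.5, -4.5, 1.0, -21.0, 20.5, -0.5, -6.0, 1.0, -24.0, 24.5, -0.5, -7.5, 1.0, -26.0, 29.0, -0.5, -8.5, 1.0, -28.0, 33.5, -0.5, -9.5, 1.0, -29.5, 37.5, -0.5, -10.0, 1.0]
[468.23083288  28.04489899]
```

>>> {"method": "drive_tool", "body": {
  "deltas": [4, -9, 0, -1, 1, -6, -12, 0, -5, 1, -16, -12, 0, -9.5, 1, -16, -12, 0, -9.5, 1, -17, -6, 0, -9.5, 1, -18, -1, 0, -9.5, 1, -18.5, 4, 0, -9.5, 1, -19.5, 9, 0, -9.5, 1, -20.5, 14, 0, -9.5, 1, -21.5, 19, 0, -9.5, 1]
}}

```text
t: 11.85
eef_pos: [437.7, -29.0, 13.3]
ee_rot: [-180.0, 0.0, 136.0]
ft_force: [0.5, -2.2, 1.4]
grip_width: 1.0
```

```bash
python3 step.py 465 50
python3 - <<'E'
from p import *
import glob,os
f=max(glob.glob('pics/zt*'),key=os.path.getmtime);im=cv2.imread(f)[:,:,::-1]
l,s=comps("top",im)
for r in s[1:]:
    if r[4]>150 and 200<r[0]<300: print(r, "top/left est", ray("top",r[0]+.5+12.35,r[1]+12.35,42)[:2], bayf(ray("top",r[0]+.5+12.35,r[1]+12.35,42)[:2]))
E
```

```text
t 11.85 F [ 0.5 -2.2  1.4] T [437.7 -29.   13.3] J 46.0 side None
[204 153  25  28 489] top/left est [670.35111395 149.7384277 ] [   5.87960422 -222.56208773]
[246 235  22  29 400] top/left est [462.86326914  43.93291382] [-58.39141714   1.30226477]
```

>>> {"method": "drive_tool", "body": {
  "deltas": [-0.5, 3, 0, 0, 1, -1.5, 6, 0, 0, 1, -2, 9, 0, 0, 1, -2.5, 11.5, 0, 0, 1, -3.5, 14.5, 0, 0, 1, -4, 17.5, 0, 0, 1, -4.5, 20.5, 0, 0, 1, -5.5, 23.5, 0, 0, 1, -6, 26.5, 0, 0, 1, -7, 29, 0, 0, 1]
}}

```text
t: 12.95
eef_pos: [430.7, -0.3, 13.3]
ee_rot: [180.0, 0.0, 136.0]
ft_force: [0.8, -2.2, 0.8]
grip_width: 1.001
```

```bash
cat > top.py <<'E'
from p import *
T,J,c=corner();o=env.get_obs();im=snap("top",f"pics/zt{int(o['t']*100)}.png");l,s=comps("top",im)
for r in s[1:]:
    if r[4]>150 and 225<r[0]<300:
        M=ray("top",r[0]+12.85,r[1]+12.35,42)[:2]; print(r,"bay",bayf(M),"c",ang(M-c),"d",np.linalg.norm(M-c))
print("corner bay",bayf(c),o["t"])
a=im[:,:,::-1][215:275,205:265];s=env.camera("side")[:,:,::-1][120:250,150:280]
cv2.imwrite("pics/c_last.png",np.hstack([cv2.resize(x,(400,400),interpolation=2) for x in (a,s)]))
E
python3 top.py
```

```text
[235 238  20  30 352] bay [-29.89146922   3.25565709] c 105.44002074792398 d 24.382811567393546
corner bay [-54.20110605   1.36805089] 12.95
```

View pics/c_last.png

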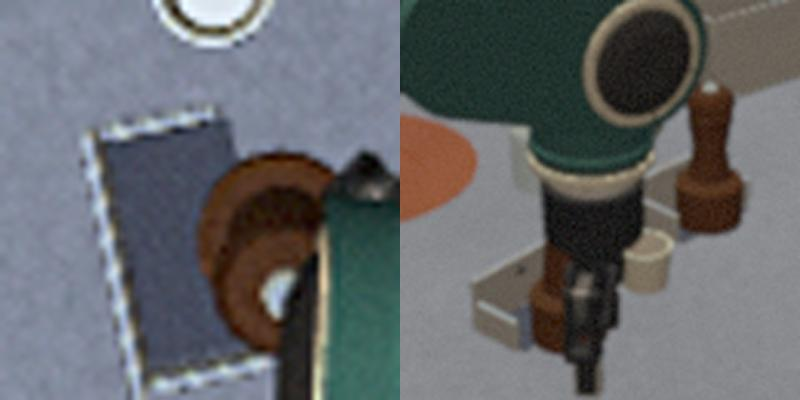

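>>> {"method": "drive_tool", "body": {
  "deltas": [-0.5, 2.5, 0, 0, 1, -1, 5, 0, 0, 1, -1.5, 7, 0, 0, 1, -2, 9, 0, 0, 1, -2.5, 11, 0, 0, 1, -3, 13.5, 0, 0, 1, -3.5, 15.5, 0, 0, 1, -4, 17.5, 0, 0, 1, -4.5, 19.5, 0, 0, 1, -5, 21, 0, 0, 1]
}}

```text
t: 14.05
eef_pos: [425.7, 20.6, 13.3]
ee_rot: [-180.0, -0.0, 136.0]
ft_force: [1.1, -2.3, 0.5]
grip_width: 1.002
```

```bash
python3 top.py
```

```text
[226 240  21  30 310] bay [-6.82520604  3.74524366] c 104.17724089432126 d 25.936369504050425
corner bay [-32.72170769   2.30772301] 14.05
```

>>> {"method": "drive_tool", "body": {
  "deltas": [0, 0.5, 0, 0, 1, 0, 0.5, 0, 0, 1, 0, 1, 0, 0, 1, -0.5, 1, 0, 0, 1, -0.5, 1.5, 0, 0, 1, -0.5, 1.5, 0, 0, 1, -0.5, 2, 0, 0, 1, -0.5, 2, 0, 0, 1, -0.5, 2.5, 0, 0, 1, -0.5, 2.5, 0, 0, 1]
}}

```text
t: 15.15
eef_pos: [425.2, 23.0, 13.3]
ee_rot: [180.0, -0.0, 136.0]
ft_force: [-0.3, -1.8, -0.4]
grip_width: 1.002
```

>>> {"method": "drive_tool", "body": {
  "deltas": [0, 0.5, 0, 0, 1, 0, 0.5, 0, 0, 1, 0, 1, 0, 0, 1, -0.5, 1, 0, 0, 1, -0.5, 1.5, 0, 0, 1, -0.5, 1.5, 0, 0, 1, -0.5, 2, 0, 0, 1, -0.5, 2, 0, 0, 1, -0.5, 2, 0, 0, 1, -0.5, 2, 0, 0, 1]
}}

```text
t: 16.15
eef_pos: [424.7, 25.0, 13.3]
ee_rot: [180.0, 0.0, 136.0]
ft_force: [0.8, -2.6, 0.6]
grip_width: 0.997
```

```bash
python3 top.py
```

```text
corner bay [-28.28231408   2.38412463] 16.15
```

>>> {"method": "drive_tool", "body": {
  "deltas": [0, 0.5, 0, 0, 1, 0, 0.5, 0, 0, 1, 0, 1, 0, 0, 1, -0.5, 1, 0, 0, 1, -0.5, 1.5, 0, 0, 1, -0.5, 1.5, 0, 0, 1, -0.5, 2, 0, 0, 1, -0.5, 2, 0, 0, 1, -0.5, 2, 0, 0, 1, -0.5, 2, 0, 0, 1]
}}

```text
t: 17.25
eef_pos: [424.2, 27.0, 13.3]
ee_rot: [-180.0, -0.0, 136.0]
ft_force: [0.1, -0.9, 0.5]
grip_width: 1.0
```

>>> {"method": "drive_tool", "body": {
  "deltas": [1, -4, 0, 0, 1, 2, -10, 0, 0, 1, 4, -20, 0, 0, 1, 6, -35, 0, 0, 1, 9, -50, 0, 0, 1, 13, -70, 0, 0, 1, 17, -90, 0, 0, 1, 21, -110, 0, 0, 1, 23, -120, 0, 0, 1, 23, -120, 0, 0, 1]
}}

```text
t: 18.25
eef_pos: [447.2, -94.2, 13.2]
ee_rot: [-180.0, -0.0, 135.9]
ft_force: [-0.7, 0.4, -0.7]
grip_width: 1.0
```

```bash
python3 top.py
python3 - <<'E'
from p import *
im=env.camera("side"); print(mill_side(im,(455,103)), mill_side(im,(455,103))-[4,0], bayf(mill_side(im,(455,103))-[4,0]))
E
```

```text
corner bay [-149.63494099    2.96151845] 18.25
[447.4861014  106.96560654] [443.4861014  106.96560654] [7.18052539 8.29621459]
```

View pics/c_last.png

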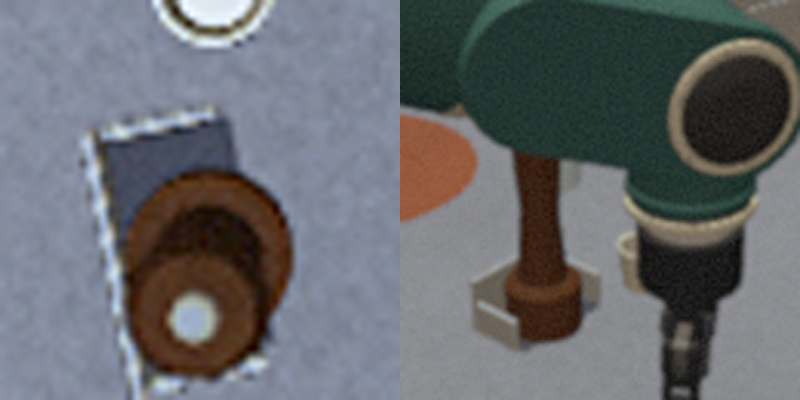

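Run:
```python
from p import *
M=ray("top",236,252.45,42)[:2]; print(M,bayf(M))
W=[ray("top",205+x/6.667-.5,215+y/6.667-.5,50)[:2] for x,y in((90,134),(138,400))]
n=u(101); print([(w-B)@n for w in W], ((W[0]+W[1])/2-M)@n)
w=np.array(W[0])-W[1]; nn=np.array([-w[1],w[0]])/np.linalg.norm(w); print("perp dist M to back wall top centreline",(W[0]-M)@nn, ang(nn))
```

```text
[450.40449544 101.21929002] [0.21969307 2.60137982]
[np.float64(35.42210971224665), np.float64(36.45641047336519)] 35.719567018601325
perp dist M to back wall top centreline 35.745672945455205 100.40599804843201
```

Run:
```python
from p import *
print("top knob xy",ray("top",205+192/6.667-.5,215+317/6.667-.5,250)[:2])
a=cv2.imread("pics/top0.png").astype(int);b=env.camera("top")[:,:,::-1].astype(int)
d=(abs(a-b).max(2)>40).astype(np.uint8);n,l,s,c=cv2.connectedComponentsWithStats(d)
print([r.tolist() for r in s[1:] if r[4]>8])
print(env.get_obs()["joint_vel"].round(2)); print(env.hand_in())
```

```text
top knob xy [449.69377182 102.14804198]
[[317, 169, 48, 32, 947], [284, 229, 107, 155, 12097], [223, 240, 26, 33, 618], [286, 378, 10, 6, 39]]
[ 0.22 -0.15 -0.03 -0.05 -0.09 -0.09]
the job is handed in; nothing more can be done
None
```

I slid the tall mill along the counter into the empty bay, pushing only low on its foot with the outer corner of one open fingertip. I then backed the arm well away and handed the job in at about 18 s. There is no verdict yet.

**Position:** the last top view puts the mill at about x = 0 mm, y = +3 mm in the bay frame. That leaves its foot 1–2 mm from the back wall, within the 10 mm limit. I did not feel the wall: the push force never rose above the sliding level of about 2–3 N, so firm contact with it is not confirmed.

**Upright:** seen from above, the mill's tip lies within about 1 mm of its foot centre, so it is standing upright.

**Bystanders:** the top pictures before and after differ only where the mill was, where it is now, and where the arm is, so nothing else in view appears to have moved.

**Checks that disagreed:**
- **Side camera:** it gave x = 7 mm, y = 8 mm for the mill. The wall stops the mill at x = 2 mm, so I trusted the top view instead.
- **Fingertip estimate:** the position worked out from the fingertip was about 5 mm deeper than the top view, and also past the wall.

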